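# Sort the mixed chocolate stock into roller lane and display trays

### The job

Sort the mixed stock: put the plum box and then the cream box onto the high end of the roller lane, each lying across the lane, so that they run down and end with the plum box against the orange stop and the cream box close behind it. Stand the two dark truffles in the dark brown tray, one to a well, and the pink truffle with the red mark in the free well of the pink tray. Leave the pink truffle that is already in its well and the wooden stamp standing where they are.

Things in the scene. Friction and masses are not known exactly. Their poses are not given: they have to be found in the camera images.
- plum_box_center (a point): Closed card box of truffles, plum purple, 67 x 93 mm, 44 mm tall, sides tapering inward toward the base (so widest near the top). Rigid, about 0.15 kg. Point: its centre, 22 mm above its base; x across its short side (67 mm, the way to grip it), y along its long side (93 mm), z up
- cream_box_center (a point): Closed card box of truffles, cream coloured, 65 x 93 mm, 41 mm tall, sides tapering inward toward the base (so widest near the top). Rigid, about 0.15 kg. Point: its centre, 20.5 mm above its base; x across its short side (65 mm, the way to grip it), y along its long side (93 mm), z up
- dark_yellow_center (a point): Dark brown truffle with a yellow mark near its top, 28 mm round, 25 mm tall, standing on a flat foot. Point: its centre, 12.5 mm above its foot; z up
- dark_white_center (a point): Dark brown truffle with a white mark near its top, 28 mm round, 25 mm tall, standing on a flat foot. Point: its centre, 12.5 mm above its foot; z up
- pink_red_center (a point): Pink truffle with a red mark near its top, lying among the mixed stock, 28 mm round, 25 mm tall, standing on a flat foot. Point: its centre, 12.5 mm above its foot; z up
- pink_yellow_center (a point): Pink truffle with a yellow mark near its top, already in the y = -42 mm well of the pink tray, where it is to stay, 28 mm round, 25 mm tall, standing on a flat foot. Point: its centre, 12.5 mm above its foot; z up
- dark_tray: Shallow dark brown tray, fixed, 80 mm (x) by 172 mm (y), walls 4 mm thick and 11 mm high, floor 4 mm thick; a low wall across the middle parts it into two wells, each 72 x 80 mm inside, centres at y = +42 and -42 mm. Origin: centre of its underside, at bench height; z up
- pink_tray: Shallow pink tray, fixed, 80 mm (x) by 172 mm (y), walls 4 mm thick and 11 mm high, floor 4 mm thick; a low wall across the middle parts it into two wells, each 72 x 80 mm inside, centres at y = +42 and -42 mm. Origin: centre of its underside, at bench height; z up. The y = -42 mm well already holds a truffle; the y = +42 mm well is free
- lane: Fixed sloped lane of grey free rollers between rails, 290 mm (x) by 124, 108 clear; origin under its centre at bench height. Rises 10 deg toward +x: roller tops 24 mm over the bench at x=-145, 50 at 0, 75 at the open high end x=+145; rails 20 mm above them. Orange stop plate at the low end: inner face x=-141, top 64 high. A box let go across it (long side along y) at x=+85 runs down by itself
- stamp_center (a point): Wooden hand stamp with a turned grip, 25 x 34 mm, 59 mm tall, standing loose between the trays; to be left alone. Point: its centre, 30 mm above its foot

How it is judged:
At the end, for the whole second after the job is handed in: Boxes upright across the lane (0.25 rad, 20 mm off centre): plum centre 95-125 mm, cream 28-60 mm below its middle. Dark truffles upright one per well of the dark tray, pink ones one per well of the pink tray (24 mm across, 29 mm along). Stamp upright within 25 mm of its start. All at rest (x of plum_box_center in the frame of lane between -0.125 and -0.095 m and y of plum_box_center in the frame of lane between -0.02 and 0.02 m and z of plum_box_center in the frame of lane between 0.035 and 0.09 m and angle between each of plum_box_center, cream_box_center's own z axis and vertical below 0.32 rad and angle between the y axis of each of plum_box_center, cream_box_center and the y axis of lane, either way round below 0.25 rad and x of cream_box_center in the frame of lane between -0.06 and -0.028 m and y of cream_box_center in the frame of lane between -0.02 and 0.02 m and z of cream_box_center in the frame of lane between 0.035 and 0.09 m and (((x of dark_yellow_center in the frame of dark_tray between -0.024 and 0.024 m and y of dark_yellow_center in the frame of dark_tray between 0.013 and 0.071 m and z of dark_yellow_center in the frame of dark_tray between 0.008 and 0.024 m and angle between dark_yellow_center's own z axis and vertical below 0.3 rad) and (x of dark_white_center in the frame of dark_tray between -0.024 and 0.024 m and y of dark_white_center in the frame of dark_tray between -0.071 and -0.013 m and z of dark_white_center in the frame of dark_tray between 0.008 and 0.024 m and angle between dark_white_center's own z axis and vertical below 0.3 rad)) or ((x of dark_yellow_center in the frame of dark_tray between -0.024 and 0.024 m and y of dark_yellow_center in the frame of dark_tray between -0.071 and -0.013 m and z of dark_yellow_center in the frame of dark_tray between 0.008 and 0.024 m and angle between dark_yellow_center's own z axis and vertical below 0.3 rad) and (x of dark_white_center in the frame of dark_tray between -0.024 and 0.024 m and y of dark_white_center in the frame of dark_tray between 0.013 and 0.071 m and z of dark_white_center in the frame of dark_tray between 0.008 and 0.024 m and angle between dark_white_center's own z axis and vertical below 0.3 rad))) and x of pink_red_center in the frame of pink_tray between -0.024 and 0.024 m and y of pink_red_center in the frame of pink_tray between 0.013 and 0.071 m and z of pink_red_center in the frame of pink_tray between 0.008 and 0.024 m and angle between each of pink_red_center, pink_yellow_center's own z axis and vertical below 0.3 rad and x of pink_yellow_center in the frame of pink_tray between -0.024 and 0.024 m and y of pink_yellow_center in the frame of pink_tray between -0.071 and -0.013 m and z of pink_yellow_center in the frame of pink_tray between 0.008 and 0.024 m and distance of stamp_center from where it was at the start of the episode below 0.025 m and angle between stamp_center's own z axis and vertical below 0.2 rad and linear speed of each of plum_box, cream_box, dark_yellow, dark_white, pink_red below 0.02 m/s); the robot touches nothing.
It fails at once if the stamp is knocked over (angle between stamp_center's own z axis and vertical above 0.6 rad).
It also fails if it takes over 136 s, if anything falls off the work surface, if the arm or the gripper's body presses on something with over 40 N, if the wrist force passes 120 N, or if a joint passes its speed limit or range.

### The arm

A 6-joint arm with a two-finger parallel gripper is mounted at the origin on a cart in front of the work surface, level with it; the furniture and walls round the work are solid. World frame = base frame: x ahead of the robot, y to its left, z up, the work surface at z = 0. Lengths are in m, angles in rad, forces in N, time in s.
With the tool pointing down it reaches from about 0.35 to 0.975 m from the base axis. Payload 4.9 kg.
Tool frame: the origin (TCP) lies midway between the tips of the shut fingers; the grasp point (between the pads) lies 19 mm behind it; z points along the fingers, y is the line along which they close (so a half turn about z gives the same grasp; the last joint's range is limited). The gripper opens to 85 mm and grips with 20 to 120 N. Pads are 22 mm wide; open, the fingers measure 114 mm over their backs; the gripper's body (76 mm by 85 mm) begins 54 mm behind the grasp point. The pads swing forward as they close: fully open they stand 13 mm farther back than shut.
Start: joints at [1.231, 0.053, 1.613, -0, 1.476, -0.119], TCP at [0.137, 0.61, 0.231] pointing down, gripper open.
Joint ranges: [-3.01, 3.01], [-1.01, 2.22], [0.06, 2.58], [-1.02, 4.17], [0.09, 2.62], [-3.14, 3.14]. Speed limits (rad/s): [2.57, 2.57, 3.14, 3.14, 3.14, 3.14].

### API

Orientations are given as a unit quaternion [x, y, z, w].
In Python, from workcell import bot, get_state, optics, ticket, spotter gives the robot as it stands. The module is installed in compiled form; this text tells all that it offers. Calls block until the motion is done:
- bot.goto(position, orientation): joint-space move of the TCP to a pose.
- bot.move_linear(position, speed=0.15, ori=None, until_force=None): straight line of the TCP; ori=None keeps the orientation; speed is the mean speed in m/s. With until_force (N) it stops when the force on the tool has changed by that much, and returns True; else False.
- bot.set_joints(angles): joint-space move.
- bot.move_gripper(opening): finger opening in m; the grip force is fixed at half the most; returns when the fingers have stopped.
- bot.sleep(seconds).
- bot.ik(position, orientation): joint angles nearest the present ones, or None.
- get_state(): the state.
- optics.capture(name): name is "scene" or "top" or "wrist"; returns a dict with "pixels" (400x640x3 uint8, red, green, blue), "range_z" (400x640 float32, m along the optical axis (not along the pixel's ray), 0 where there is no reading), "camera_matrix" (3x3 intrinsics, pixels), "R" (3x3) and "t" (3): a world point X has camera coordinates R X + t; the wrist camera has in their place "mount" (4x4, takes a point from camera to tool coordinates, whose origin is the TCP and whose axes are the flange's). Camera axes: x right, y down, z forward; pixel columns grow to the right and rows downward; lengths in m; the calibration is good to about 2 mm. A picture is of the moment at which its call begins: read the wrist's pose just before it.
A pose or a line that the arm cannot do raises bot.IKError and nothing moves.
- ticket.close_job(): hands the job in; it is judged then, once.
Trained networks look in a picture, given as the dict that the camera call returned (one of the last four; its "shot" number tells which), for a name from the list of things; names that differ only in an ending like _2 or _b are one class to them, and where a whole thing is asked for, a point or a joint stands for the part that bears it (a point fixed in the world has none). Each returns a list of dicts, best first, with "p" (0 to 1); they miss things now and then, are a little off and sometimes report something else, mostly with a low value. They report only what shows in the picture. A call takes as long as a camera call.
- spotter.masks_of(picture, target): "mask" (400x640 bool, what is visible of it) and "position" ([column, row] in pixels, amid what is visible of it).
The state is a dict: "time_s": time; "joints": joint angles; "qd": joint speeds; "effort": joint torques, N m; "tool_pos": TCP position; "eef_rot": TCP orientation; "wrist_force": force on the tool from outside, world axes, zero at the start; "wrist_torque": the same for the moment, N m; "gripper_width": finger opening in m; "grip_force": force on a finger pad.
Only numpy, scipy, OpenCV 4.12 (cv2) and the standard library are available. Lean on these libraries where they do the work, as an engineer would, in place of code of your own. Each camera call takes 0.05 s, during which the arm holds its last target. There are 200 camera calls.

## Working session

There is one attempt and no reset: what is moved stays moved. The work goes in short steps, each a Python script; the robot and the scene stay as the last script left them, time stands still between calls to the robot, and variables do not carry over. Pictures are saved under pics/ and viewed, at most 14 in all, crops included, and the job is handed in when it is done.

```bash
mkdir -p pics; cat > h.py <<'E'
import numpy as np, cv2
from workcell import bot, get_state, optics, ticket, spotter
from scipy.spatial.transform import Rotation as Rot
def save(c,n): cv2.imwrite(f'pics/{n}.png', c['pixels'][:,:,::-1])
def cloud(c, T=None):
    K=c['camera_matrix']; z=c['range_z']; v,u=np.mgrid[:400,:640]
    P=np.stack([(u-K[0,2])/K[0,0]*z,(v-K[1,2])/K[1,1]*z,z],-1)
    if 'R' in c: W=(P-c['t'])@c['R']
    else:
        P=P@c['mount'][:3,:3].T+c['mount'][:3,3]; p,q=T
        W=P@Rot.from_quat(q).as_matrix().T+p
    W[z==0]=np.nan
    return W
def down(yaw): # tool y axis (closing) along direction yaw in world
    y=np.array([np.cos(yaw),np.sin(yaw),0]); z=np.array([0,0,-1.]); x=np.cross(y,z)
    return Rot.from_matrix(np.stack([x,y,z],1)).as_quat()
NAMES=['plum_box_center','cream_box_center','dark_yellow_center','dark_white_center','pink_red_center','pink_yellow_center','dark_tray','pink_tray','lane','stamp_center']
E
python3 - <<'E'
from h import *
s=get_state(); print(s)
for cam in ['scene','top']:
    c=optics.capture(cam); save(c,cam); W=cloud(c); print(cam,-c['R'].T@c['t'])
    for n in NAMES:
        for d in spotter.masks_of(c,n)[:2]:
            if d['p']<.2: continue
            P=W[d['mask']]; P=P[~np.isnan(P[:,0])]
            zt=np.percentile(P[:,2],95); T=P[P[:,2]>zt-.008]
            r=cv2.minAreaRect((T[:,:2]*1000).astype(np.float32))
            print(n,round(d['p'],2),np.round(d['position']),len(P),'med',np.median(P,0).round(3),'ztop',zt.round(3),'rect',np.round(r[0],0),np.round(r[1],0),round(r[2],1))
E
```

```text
{'time_s': 0.0, 'joints': array([ 1.23103167e+00,  5.33593517e-02,  1.61428706e+00,  1.12470623e-05,
        1.47599755e+00, -1.19010309e-01]), 'qd': array([-0.00031261, -0.00042131, -0.00051989,  0.0001878 ,  0.00032721,
       -0.00096321]), 'effort': array([ 7.08883199e-04, -3.93680406e+01, -3.70170665e+01, -8.78251353e-05,
        7.01928380e-03, -1.24505837e-05]), 'tool_pos': array([0.13664861, 0.60924442, 0.23006562]), 'eef_rot': array([ 1.10153664e-01,  9.93914040e-01, -9.97512127e-04, -2.38664750e-04]), 'wrist_force': array([-0.39062413,  0.75607192, -0.32947362]), 'wrist_torque': array([0.00394476, 0.0288911 , 0.01304313]), 'grip_force': 0.0, 'gripper_width': 0.08570500059435829}
scene [-0.16013235 -0.46109992  0.75829816]
plum_box_center 0.72 [261. 208.] 934 med [0.417 0.091 0.044] ztop 0.047 rect [428.  98.] [70. 94.] 3.2
cream_box_center 0.73 [335. 245.] 1035 med [ 0.419 -0.131  0.042] ztop 0.044 rect [ 428. -126.] [93. 66.] 80.2
dark_yellow_center 0.6 [427. 294.] 126 med [ 0.425 -0.362  0.019] ztop 0.024 rect [ 429. -361.] [23. 21.] 54.0
dark_yellow_center 0.28 [216. 172
[... 972 characters left out ...]
ter 0.47 [308. 242.] 65 med [ 0.446 -0.019  0.022] ztop 0.025 rect [446. -19.] [21. 21.] 0.4
pink_yellow_center 0.61 [307. 192.] 74 med [ 0.586 -0.027  0.025] ztop 0.03 rect [586. -26.] [22. 21.] 0.1
dark_tray 0.6 [400. 192.] 1840 med [ 0.591 -0.265  0.004] ztop 0.011 rect [ 592. -263.] [ 81. 172.] 2.6
pink_tray 0.98 [292. 187.] 1838 med [0.592 0.017 0.005] ztop 0.012 rect [592.  14.] [172.  81.] 86.6
lane 0.61 [187. 223.] 5722 med [0.482 0.286 0.049] ztop 0.078 rect [553. 286.] [155. 127.] 2.5
lane 0.53 [439. 245.] 83 med [ 0.432 -0.36   0.021] ztop 0.026 rect [ 434. -362.] [21. 20.] 43.1
stamp_center 0.6 [345. 160.] 155 med [ 0.656 -0.118  0.019] ztop 0.059 rect [ 660. -119.] [21. 22.] 7.4
```

```bash
python3 - <<'E'
from h import *
a=cv2.imread('pics/top.png')[80:330,130:510]
cv2.imwrite('pics/topc.png',cv2.resize(a,None,fx=2.1,fy=2.1,interpolation=cv2.INTER_CUBIC))
E
```

```text
(no output)
```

View pics/scene.png

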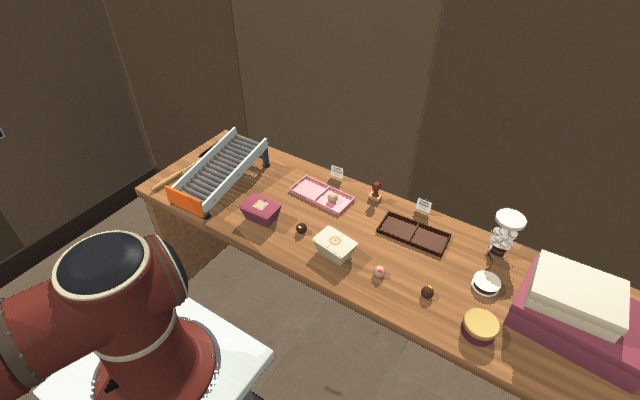

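View pics/topc.png

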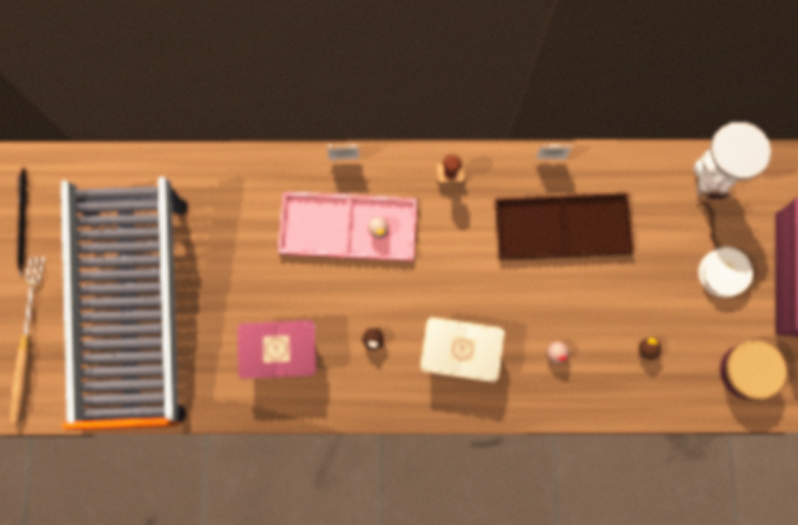

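The views show the lane on the left with its high end far from the robot. The plum and cream boxes lie in front, at top-crop (276,349) and (462,348). The truffles run along the front: dark/white at (373,340), pink/red at (558,352) and dark/yellow at (650,349). The free pink well is the left one. Next I'll fit the lane and pink_red.

```bash
python3 - <<'E'
from h import *
c=optics.capture('top'); W=cloud(c)
m=[d for d in spotter.masks_of(c,'lane')][0]['mask']
P=W[m]; P=P[~np.isnan(P[:,0])]; P=P[P[:,2]>.015]
r=cv2.minAreaRect((P[:,:2]*1000).astype(np.float32)); print('lane',r)
# rail tops = highest above local slope; fit plane
a=np.radians(2.5)
# refine yaw from rail edges: left/right extremes per x bin
xs=np.arange(.37,.60,.02); L=[];R=[]
for x in xs:
    q=P[abs(P[:,0]-x)<.01]; L.append(np.percentile(q[:,1],99)); R.append(np.percentile(q[:,1],1))
mid=(np.array(L)+R)/2; f=np.polyfit(xs,mid,1); print('yaw deg',np.degrees(np.arctan(f[0])),'mid at .482',np.polyval(f,.482),(np.array(L)-R).round(3))
C=P[abs(P[:,1]-np.polyval(f,P[:,0]))<.04]
g=np.polyfit(C[:,0],C[:,2],1); print('slope',np.degrees(np.arctan(g[0])),'x where z=.050',(0.05-g[1])/g[0], 'xrange',P[:,0].min(),P[:,0].max())
w=W[238:258,388:406].reshape(-1,3); w=w[w[:,2]>.015]; print('pink_red',np.median(w,0),w[:,:2].min(0),w[:,:2].max(0))
for d in spotter.masks_of(c,'pink_red_center')[:3]: print(d['p'],d['position'])
E
```

```text
lane ((483.86859130859375, 283.3564453125), (291.2734069824219, 126.08596801757812), 1.920505166053772)
yaw deg 2.0852885445642 mid at .482 0.28314764405718323 [0.123 0.122 0.122 0.121 0.123 0.123 0.122 0.122 0.124 0.123 0.123 0.122]
slope 7.414516060886163 x where z=.050 0.5049889993216892 xrange 0.3366705612800082 0.6309202861028886
pink_red [ 0.4270349  -0.24664977  0.0207053 ] [ 0.41659069 -0.26006454] [ 0.44046532 -0.23625113]
0.55 [395.7, 250.8]
```

```bash
cat >> h.py <<'E'
LC=np.array([.484,.2833]); LY=np.radians(2.0)
def pick(x,y,yaw,z,hi=.14,op=.085):
    q=down(yaw); bot.move_gripper(op); bot.goto([x,y,hi],q)
    bot.move_linear([x,y,z],speed=.15); bot.move_gripper(0.0)
    s=get_state(); print('grip',s['gripper_width'],s['grip_force'],'t',s['time_s'],s['tool_pos'])
    bot.move_linear([x,y,hi],speed=.25)
def lane_tool(lx,h,ly=0):
    "TCP pose h above roller tops along the normal, tool square to the lane"
    Rl=Rot.from_euler('z',LY).as_matrix()@Rot.from_euler('y',-np.radians(10)).as_matrix()
    n=Rl[:,2]; p=np.r_[LC,0]+Rot.from_euler('z',LY).apply([lx,ly,.050+lx*np.tan(np.radians(10))])+n*h
    z=-n; y=Rl[:,0]; return p,Rot.from_matrix(np.stack([np.cross(y,z),y,z],1)).as_quat()
def look(name,*names):
    s=get_state(); c=optics.capture('wrist'); save(c,name); return c,cloud(c,(s['tool_pos'],s['eef_rot']))
E
python3 - <<'E'
from h import *
pick(.431,.097,np.radians(1),.003)
p,q=lane_tool(.085,.085); bot.goto(p,q)
s=get_state(); print(s['gripper_width'],s['grip_force'],s['time_s'])
c=optics.capture('top'); save(c,'t2'); W=cloud(c)
c2=optics.capture('scene'); save(c2,'s2')
cv2.imwrite('pics/s2c.png',cv2.resize(c2['pixels'][90:290,120:380,::-1],None,fx=3,fy=3))
for d in spotter.masks_of(c2,'plum_box_center')[:1]:
    P=cloud(c2)[d['mask']]; print(d['p'],np.nanmedian(P,0),np.nanmin(P,0),np.nanmax(P,0))
E
```

```text
grip 0.06480483265711902 64.64720495045185 t 5.0083 [0.43208014 0.09711417 0.00472283]
0.06526704919039399 66.49325039237738 6.6
0.6 [0.54261655 0.25815003 0.18419787] [0.51127349 0.23659778 0.06675089] [0.7111753  0.44299177 0.19450607]
```

View pics/s2c.png

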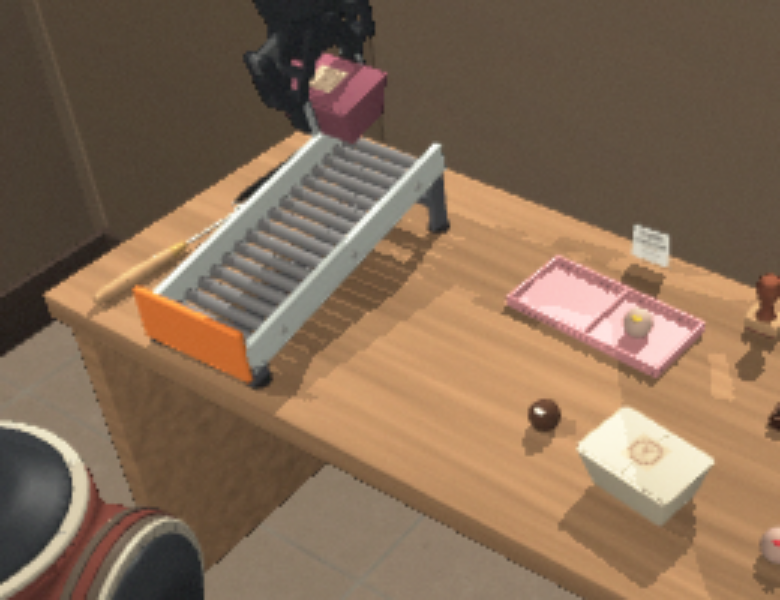

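The plum box is held above the lane's high end at about (345,90) in the crop. Before lowering it, I'll check how the top face is tilted.

```bash
python3 - <<'E'
from h import *
def fit(c,W):
    d=spotter.masks_of(c,'plum_box_center')[0]; m=d['mask']; P=W[m]; P=P[~np.isnan(P[:,0])]
    rng=np.random.default_rng(0); best=0
    n0=-lane_tool(0,0)[0]*0+Rot.from_euler('z',LY).apply([-.1736,0,.985])
    for _ in range(600):
        a,b,e=P[rng.choice(len(P),3,False)]; n=np.cross(b-a,e-a); l=np.linalg.norm(n)
        if l<1e-6: continue
        n/=l; n*=np.sign(n[2])
        if n[2]<.8: continue
        k=abs((P-a)@n)<.002
        if k.sum()>best: best=k.sum(); N=n; I=P[k]
    I0=I-I.mean(0); n=np.linalg.svd(I0,full_matrices=False)[2][2]; n*=np.sign(n[2])
    print(d['p'],len(P),best,'normal',n.round(3),'expected',n0.round(3),'centre',I.mean(0).round(3),I.min(0).round(3),I.max(0).round(3))
for k in ['scene','top']:
    c=optics.capture(k); fit(c,cloud(c))
print(get_state()['tool_pos'])
E
```

```text
0.78 570 278 normal [-0.172 -0.     0.985] expected [-0.173 -0.006  0.985] centre [0.546 0.268 0.189] [0.512 0.236 0.182] [0.577 0.31  0.195]
0.61 485 361 normal [-0.178 -0.017  0.984] expected [-0.173 -0.006  0.985] centre [0.549 0.257 0.189] [0.52  0.236 0.182] [0.582 0.279 0.196]
[0.55431324 0.2849721  0.14904677]
```

```bash
python3 - <<'E'
from h import *
p,q=lane_tool(.085,.006,.002)
print(bot.move_linear(p,speed=.06,ori=q,until_force=6), get_state()['tool_pos'],p)
bot.move_gripper(.085)
p,q=lane_tool(.085,.11,.002); bot.move_linear(p,speed=.12,ori=q)
c=optics.capture('scene'); save(c,'s3'); W=cloud(c)
d=spotter.masks_of(c,'plum_box_center')[0]
P=W[d['mask']]; P=P[~np.isnan(P[:,0])]; print(d['p'],np.median(P,0),get_state()['time_s'])
cv2.imwrite('pics/s3c.png',cv2.resize(c['pixels'][90:290,120:380,::-1],None,fx=3,fy=3))
E
```

```text
False [0.56818607 0.28839961 0.07153423] [0.56783717 0.28822888 0.07089664]
0.74 [0.37226492 0.2691763  0.07476506] 9.875
```

View pics/s3c.png

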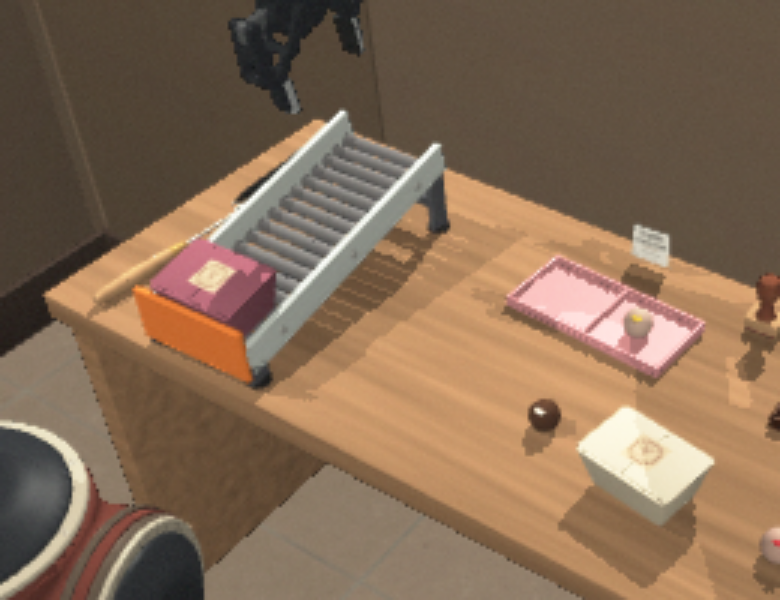

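The plum box ran down and lies square against the orange stop, around crop (215,280). The cream box is next.

```bash
python3 - <<'E'
from h import *
pick(.430,-.128,np.radians(-9),.002)
p,q=lane_tool(.085,.085,.002); bot.goto(p,q); print(get_state()['gripper_width'])
p,q=lane_tool(.085,.006,.002)
print(bot.move_linear(p,speed=.06,ori=q,until_force=6), get_state()['tool_pos'],p)
bot.move_gripper(.085)
p,q=lane_tool(.085,.11,.002); bot.move_linear(p,speed=.12,ori=q)
c=optics.capture('scene'); save(c,'s4'); print(get_state()['time_s'])
cv2.imwrite('pics/s4c.png',cv2.resize(c['pixels'][90:290,120:380,::-1],None,fx=3,fy=3))
E
```

```text
grip 0.06285668421565178 64.02662884443998 t 13.0917 [ 0.43099023 -0.12846307  0.00362768]
0.06256697919284122
False [0.56819024 0.28841151 0.07153229] [0.56783717 0.28822888 0.07089664]
18.275
```

View pics/s4c.png

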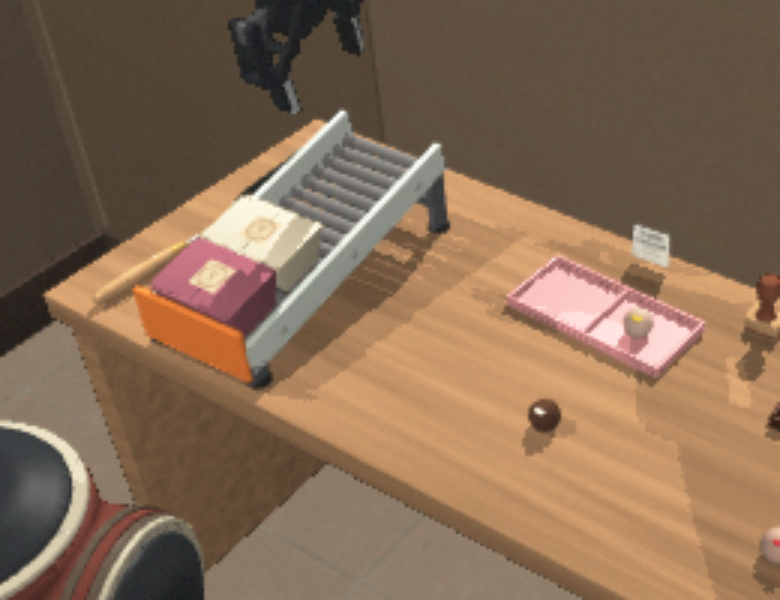

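Both boxes are in place: cream sits close behind plum, around crop (260,240). Now the truffles.

```bash
cat >> h.py <<'E'
def truffle(src,dst,yaw):
    pick(*src,np.pi/2,.004,hi=.12,op=.07)
    print('w',get_state()['gripper_width'])
    q=down(yaw); bot.goto([*dst,.12],q)
    bot.move_linear([*dst,.030],speed=.15)
    print(bot.move_linear([*dst,.0085],speed=.03,until_force=4),get_state()['tool_pos'])
    bot.move_gripper(.044); bot.move_linear([*dst,.12],speed=.15)
E
python3 - <<'E'
from h import *
truffle((.446,-.019),(.590,-.221),np.radians(92.6))
bot.goto([.45,-.25,.2],down(np.pi/2))
c=optics.capture('top'); save(c,'t5'); print(get_state()['time_s'])
c=optics.capture('scene'); cv2.imwrite('pics/t5c.png',cv2.resize(c['pixels'][150:330,290:530,::-1],None,fx=3,fy=3))
E
```

```text
grip 0.024037771227745794 58.52845150977373 t 21.8667 [ 0.44673368 -0.01914675  0.00510221]
w 0.023544514132343815
True [ 0.58956272 -0.22078079  0.00920681]
26.8417
```

View pics/t5c.png

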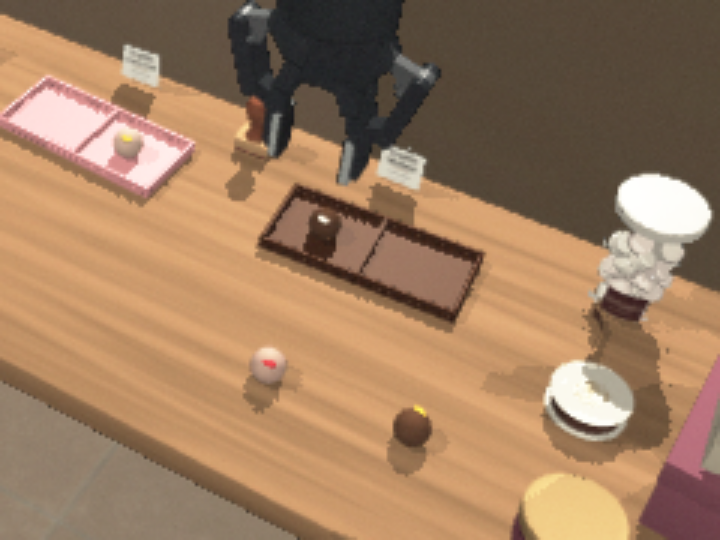

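The dark truffle with the white mark stands upright in the left dark well, at (325,225). The other two follow.

```bash
python3 - <<'E'
from h import *
truffle((.432,-.361),(.594,-.305),np.radians(92.6))
truffle((.428,-.248),(.5945,.056),np.radians(86.6))
bot.goto([.40,-.10,.35],down(np.pi/2)); print(get_state()['time_s'])
c=optics.capture('scene'); cv2.imwrite('pics/s6c.png',cv2.resize(c['pixels'][120:320,150:470,::-1],None,fx=2.4,fy=2.4))
E
```

```text
grip 0.023329627556336777 58.60123598948121 t 29.3 [ 0.43251564 -0.36149651  0.00517149]
w 0.023460192096926197
True [ 0.59354475 -0.30470411  0.00923898]
grip 0.0235222355204653 58.63192369462922 t 35.8083 [ 0.42860159 -0.24842441  0.00513537]
w 0.023302572701861073
True [0.59393324 0.05607429 0.00918164]
41.65
```

View pics/s6c.png

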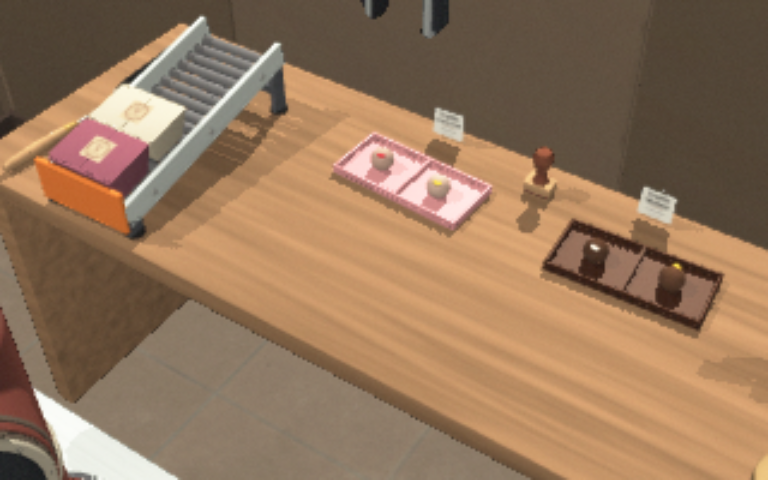

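Everything looks placed: the pinks are at (382,158) and (438,187), the darks at (595,251) and (672,277), and the stamp stands at (541,175). I'll check the numbers before handing in.

```bash
python3 - <<'E'
from h import *
bot.goto([.137,.609,.25],get_state()['eef_rot']) if False else None
bot.set_joints([-1.231,.053,1.613,0,1.476,-.119]); bot.sleep(.5)
c=optics.capture('top'); save(c,'t7'); W=cloud(c)
R=Rot.from_euler('z',-LY)
for n in ['plum_box_center','cream_box_center']:
    d=spotter.masks_of(c,n)[0]; P=W[d['mask']]; P=P[~np.isnan(P[:,0])]
    r=cv2.minAreaRect((P[:,:2]*1000).astype(np.float32)); print(n,d['p'],'lane xyz',R.apply(np.r_[np.array(r[0])/1000-LC,np.median(P[:,2])]).round(4),r[1:])
for n,ctr,y in [('dark',(.592,-.263),2.6),('pink',(.592,.014),-3.4)]:
    L=(W-np.r_[ctr,0])@Rot.from_euler('z',-np.radians(y)).as_matrix().T
    for s in (1,-1):
        k=(abs(L[...,0])<.035)&(abs(L[...,1]-s*.042)<.037)&(L[...,2]>.015)
        print(n,s,k.sum(),np.median(L[k],0).round(4),L[k].max(0)[2].round(3))
E
```

```text
plum_box_center 0.6 lane xyz [-0.1048  0.0055  0.0765] ((72.28770446777344, 105.12722778320312), 5.059206962585449)
cream_box_center 0.57 lane xyz [-0.042   0.0017  0.0851] ((63.39820098876953, 91.41632080078125), 0.19836819171905518)
dark 1 82 [-0.0031  0.0434  0.0245] 0.032
dark -1 82 [-0.0018 -0.0398  0.0243] 0.032
pink 1 82 [-0.0028  0.0406  0.0245] 0.031
pink -1 81 [-0.0035 -0.0399  0.0245] 0.032
```

```bash
python3 -c "
from h import *
print(get_state()['time_s'], ticket.close_job())"
```

```text
the job is handed in; nothing more can be done
44.1333 None
```

The job is handed in at about 44 s of 136: the last check measured both boxes and all four truffles inside their limits, the stamp was still standing in the last picture, and the hand-in call returned no verdict.

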